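# Take a gentle contact temperature reading of a power chip

## Robot

A 6-joint arm with a two-finger parallel gripper is mounted at the origin on the work surface. World frame = base frame: x ahead of the robot, y to its left, z up, the work surface at z = 0. Lengths are in m, angles in rad, forces in N, time in s.
With the tool pointing down it reaches from about 0.425 to 0.95 m from the base axis. Payload 3.5 kg.
Tool frame: the origin (TCP) lies at the very end of the fingers, on their centre line; the grasp point (between the pads) lies 19 mm behind it (r.grip_depth is the distance from the TCP to the grasp point, in m); z points along the fingers, y is the line along which they close (so a half turn about z gives the same grasp; the last joint's range is limited). The gripper opens to 85 mm and grips with 20 to 120 N. Pads are 22 mm wide; open, the fingers measure 114 mm over their backs; the gripper's body (76 mm by 85 mm) begins 54 mm behind the grasp point. The pads swing forward as they close: fully open they stand 13 mm farther back than shut.
Start: joints at [-1.485, 0.286, 1.577, -0, 1.279, -0.15], TCP at [0.158, -0.656, 0.231] pointing down, gripper open.
Joint ranges: [-2.77, 2.77], [-0.9, 2.22], [0.21, 2.48], [-1.53, 4.67], [0.24, 2.81], [-2.84, 2.84]. Speed limits (rad/s): [2.79, 2.79, 3.14, 3.14, 3.14, 3.14].

## Interface

Orientations are given as a unit quaternion [w, x, y, z].
In Python, from cell import r gives the robot as it stands.
- The arm moves only by the shell command python3 -m pendant 'ROWS'. ROWS is a JSON object of lists of equal length, an entry for each row: "linear": the shift along the world's x, y, z as a fraction of full scale, a list of three; "turn": the turn about the world's z as a fraction of full scale; "claw": the opening, from -1 (shut) to 1 (fully open). In form: {"linear": [[dx, dy, dz], ...], "turn": [turn, ...], "claw": [claw, ...]}. A call has 1 to 20 rows; each row is the pose to reach, as a shift and turn from the pose commanded when the call began, turning the shorter way round; what a row does not reach only later rows make up. Full scale, the value 1, is 0.3 m for a shift and 180 degrees for a turn. A row lasts 1/8 s, in which the tool goes at most 62.5 mm and 10.7 degrees, less where a joint would pass 70% of its speed; a pose out of reach is approached as far as the arm can. A call with a number of a shift or a turn outside -1 to 1 is refused whole. A call with a gripper value outside its range is refused whole. The fingers move at their own pace and stop on an object; the grip force is fixed at half the most. Time passes only in rows, so rows that repeat a pose let the fingers close. It gives the time, the measured TCP pose, the force, the opening and the grip force at its end, in the units of the state.
- r.get_state(): the state, without advancing time (a new reading comes with each control period).
- r.snapshot(name): name is "scene" or "top" or "wrist"; returns (picture, depth): 480x640x3 uint8, red, green, blue; 480x640 float32, m along the optical axis (not along the pixel's ray), 0 where there is no reading.
- r.calibration(name): a dict with "fx", "fy", "cx", "cy" (pixels), "R" (3x3) and "t" (3): a world point X has camera coordinates R X + t. Camera axes: x right, y down, z forward; pixel columns grow to the right and rows downward; lengths in m; the calibration is good to about 2 mm. A picture is of the moment at which its call begins: read the wrist's pose just before it. calibration takes no time and is no camera call; for the wrist camera it gives the pose at the moment of the call.
- r.sign_off(): hands the job in; it is judged then, once.
The state is a dict: "t": time; "joint_positions": joint angles; "qvel": joint speeds; "tau": joint torques, N m; "ee_pos": TCP position; "tcp_rot": TCP orientation; "contact_force": force on the tool from outside, world axes, zero at the start; "torque": the same for the moment, N m; "finger_gap": finger opening in m; "grasp_force": force on a finger pad.
Only numpy, scipy, OpenCV 4.12 (cv2) and the standard library are available. Lean on these libraries where they do the work, as an engineer would, in place of code of your own. Each camera call takes 0.05 s, during which the arm holds its last target. There are 200 camera calls.

## Task

Take the contact thermometer out of its rest and set its sprung tip squarely on the middle of the flat square metal chip on the sloping circuit module, pressing gently, about half way into the spring and never to the bottom, and hold it still there for two seconds. Then put it gently back in its rest as it was and let go, leaving the other things on the bench alone.

Things in the scene. Friction and masses are not known exactly. Their poses are not given: they have to be found in the camera images.
- pen: Contact thermometer: white case 20 (its x) x 32 (y) x 150 mm (z), thin black nose, sprung steel tip; 130 g. Origin: middle of the case's lower end (shoulder). z runs up the case, away from the tip: case 0 to 150 mm, nose (10 mm across) 0 to -30, end of tip at -50. Starts in the cradle, its top leaning 35 degrees towards the robot.
- pen_grip (a point): Grip point on the case's middle line, 118 mm above its shoulder, axes as pen: clear of the cradle (the case is free above z = 85 mm). Grip across the 32 mm width (along y), fingers pointing along -z.
- pen_tip (a joint): How far the thermometer's sprung tip is pushed in, m: 0 free, 0.012 bottomed out. The spring takes about 1 N per mm, so half way in is 0.006 and about 6 N.
- pen_point (a point): The rounded end (6 mm across) of the thermometer's tip; moves with the tip. Axes as the pen's.
- rest: Fixed dark steel bench rest of the thermometer, base 135 x 110 x 12 mm, with the sloping open cradle on it. Origin: centre of the underside; z up.
- cradle: Sloping channel fixed on the rest, 40 mm wide inside (y), open to its +x. Origin: where the pen's origin sits when home, 85 mm above the bench; axes as the pen's when home: z up the channel, leaning 35 degrees to the robot's side. Back plate ends at z = 85 mm, side walls at 60; the shoulder stands on two prongs 20 mm apart. The pen lifts out straight up and goes home straight down.
- stand: Fixed aluminium stand, base 150 x 120 x 10 mm, carrying the circuit module on a slope. Origin: centre of the underside; z up.
- module: The circuit module on the stand: plate and green board 125 x 118 mm, sloping 24 degrees, low edge towards the robot. z is the normal of the board, up and towards the robot. Parts on it stand up to 14 mm above the board.
- chip_top (a point): Middle of the top face of the power chip: the only flat square bare-metal package on the board, 26 x 26 mm, 6 mm proud of the board, between a black finned heat sink, round capacitors and a small round metal can. Axes as module; z is the normal of the face.
- spool: Bystander: small white solder spool standing on end, 52 mm across, 36 mm tall (origin: centre of underside).
- screwdriver: Bystander: screwdriver lying on the bench, 160 mm long, along its x axis.
- meter: Bystander: black hand-held meter lying on its back, 160 x 80 mm, 42 mm tall over its dial.
- breadboard: Bystander: white prototyping board lying flat, 165 x 55 mm, 13 mm tall.
- flux: Bystander: white bottle, 40 mm across, 100 mm tall.
- parts_tray: Bystander: grey open tray with four compartments, 140 x 100 mm, 30 mm tall.
- mug: Bystander: white mug, 80 mm across, 95 mm tall.
Mind the look-alikes: they are no part of the job. Leave any blue look-alike of the pen alone.

How it is judged:
By the outcome, as a careful person would: the job done as asked, in the order asked, and still so for the second after the job is handed in, with the robot touching nothing.
It also fails if it takes over 58 s, if anything falls off the work surface, if the arm or the gripper's body presses on something with over 40 N, if the wrist force passes 120 N, or if a joint passes its speed limit or range.

## Working session

There is one attempt and no reset: what is moved stays moved. The work goes in short steps, Python scripts to look and compute and a shell command to move; the robot and the scene stay as the last step left them, time stands still between calls to the robot, and variables do not carry over. Pictures are saved under pics/ and viewed, at most 10 in all, crops included, and the job is handed in when it is done.

```bash
ls; mkdir -p pics
cat > h.py <<'E'
import numpy as np,cv2
from cell import r
def cal(n):
    c=r.calibration(n);K=np.array([[c['fx'],0,c['cx']],[0,c['fy'],c['cy']],[0,0,1]]);return K,np.array(c['R']),np.array(c['t'])
def snap(n,f):
    c=cal(n);p,d=r.snapshot(n);cv2.imwrite(f'pics/{f}.png',p[:,:,::-1]);np.savez(f'pics/{f}.npz',p=p,d=d,K=c[0],R=c[1],t=c[2]);return p,d,c
def load(f):
    z=np.load(f'pics/{f}.npz');return z['p'],z['d'],(z['K'],z['R'],z['t'])
def cloud(d,c):
    K,R,t=c;v,u=np.mgrid[:480,:640];X=np.stack([(u-K[0,2])/K[0,0]*d,(v-K[1,2])/K[1,1]*d,d],-1);W=(X-t)@R;W[d==0]=np.nan;return W
def proj(X,c):
    K,R,t=c;y=(np.atleast_2d(X)@R.T+t)@K.T;return y[:,:2]/y[:,2:]
E
python3 - <<'E'
from h import *
print(r.get_state(), r.grip_depth)
for n in('scene','top','wrist'):
    p,d,c=snap(n,n+'0'); print(n,c[1].round(3).tolist(),c[2].round(3),c[0][0,0])
E
```

```text
pics
{'t': 0.0, 'joint_positions': array([-1.48500623e+00,  2.87191687e-01,  1.57815044e+00, -3.06706797e-05,
        1.27858395e+00, -1.50005331e-01]), 'qvel': array([ 2.49924225e-04,  1.37842655e-03, -2.12682098e-03,  1.85993238e-03,
       -5.21636358e-05,  5.72035794e-04]), 'tau': array([ 1.84790597e-04, -4.05976903e+01, -2.92626232e+01, -1.18794907e-05,
        5.76614650e-03,  4.06408091e-06]), 'ee_pos': array([ 0.15765349, -0.65566981,  0.2299442 ]), 'tcp_rot': array([-1.16658061e-03,  9.93056913e-01,  1.17629102e-01,  2.27813342e-05]), 'contact_force': array([0.08510812, 0.00690359, 0.22572472]), 'torque': array([ 0.04598228,  0.03481581, -0.03444698]), 'grasp_force': 0.0, 'finger_gap': 0.08545213519225799} 0.0187
scene [[0.866, 0.5, 0.019], [0.293, -0.475, -0.829], [-0.405, 0.724, -0.558]] [-0.407 -0.022  1.917] 602.3653068521471
top [[-0.007, -1.0, 0.001], [-0.99, 0.006, -0.143], [0.143, -0.002, -0.99]] [-0.006  0.46   1.487] 615.7023236281875
wrist [[0.234, -0.972, -0.002], [-0.919, -0.222, 0.327], [-0.318, -0.075, -0.945]] [-0.674 -0.041  0.381] 336.4694851177672
```

View pics/scene0.png

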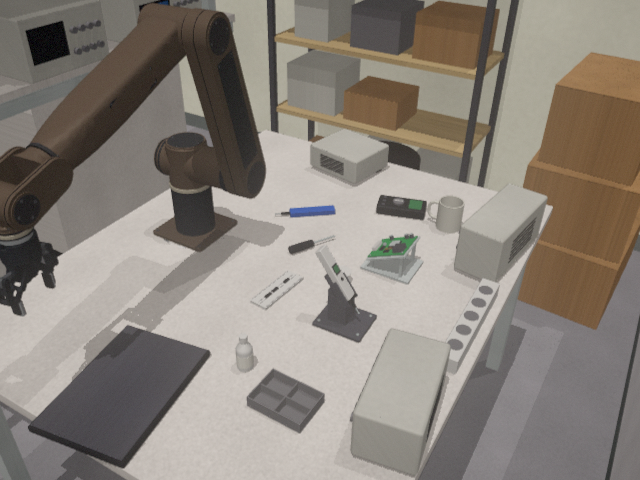

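View pics/top0.png

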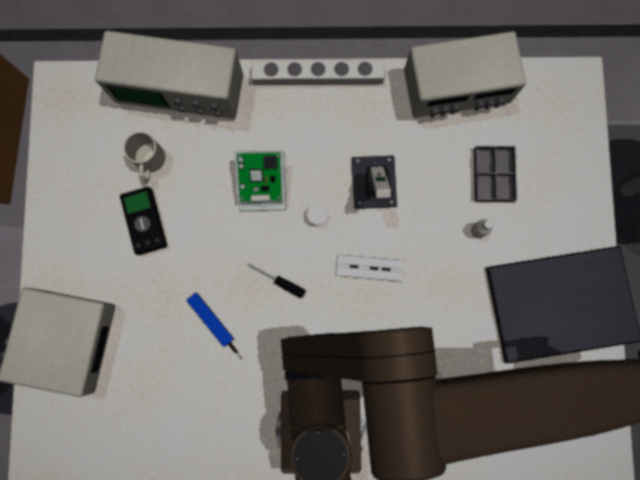

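Run:
```python
from h import *
p,d,c=load('top0');W=cloud(d,c)
a=p[135:225,220:410];cv2.imwrite('pics/crop1.png',cv2.resize(a[:,:,::-1],None,fx=4.2,fy=4.2,interpolation=cv2.INTER_CUBIC))
# board
hsv=cv2.cvtColor(p,cv2.COLOR_RGB2HSV)
m=(cv2.inRange(hsv,(45,120,60),(75,255,255))>0);m[:, :225]=0;m[:,300:]=0
P=W[m];P=P[~np.isnan(P[:,0])];q=P.mean(0)
for _ in range(4):
    u,s,v=np.linalg.svd(P-q,full_matrices=False);n=v[2]*np.sign(v[2][2]);e=(P-q)@n;P=P[abs(e)<.004];q=P.mean(0)
print('board',q,n,np.degrees(np.arccos(n[2])),np.degrees(np.arctan2(n[1],n[0])),len(P))
print('board rect',cv2.minAreaRect(np.argwhere(m)[:,::-1].astype(np.float32)))
print('chip',W[172:181,252:261].reshape(-1,3).mean(0))
# rest
g=W[150:215,345:405]
m2=np.zeros((480,640),bool);m2[145:215,340:405]=1
base=m2&(W[...,2]>.007)&(W[...,2]<.018)
print('base',cv2.minAreaRect(W[base][:,:2].astype(np.float32)*1000))
hi=m2&(W[...,2]>.11);white=hi&(p.min(2)>110)
for z in np.arange(.12,.24,.015):
    k=hi&(abs(W[...,2]-z)<.0075);print(z.round(3),k.sum(),W[k].mean(0).round(4) if k.any() else '',np.ptp(W[k],0).round(3) if k.any() else '',p[k].mean(0).round() if k.any() else'')
```

```text
board [0.61200528 0.14483625 0.07131384] [-0.41108192  0.00521775  0.91158348] 24.274898509702684 179.27279914146794 968
board rect ((259.3360900878906, 176.2470245361328), (46.76531219482422, 41.11349868774414), 88.02507019042969)
chip [0.61149925 0.15075618 0.07792187]
base ((619.1180419921875, -137.227783203125), (161.52284240722656, 180.7288360595703), 89.89098358154297)
0.12 64 [ 0.6014 -0.1378  0.121 ] [0.04  0.049 0.015] [69. 67. 66.]
0.135 92 [ 0.5909 -0.1429  0.135 ] [0.044 0.05  0.015] [62. 61. 60.]
0.15 58 [ 0.5809 -0.1373  0.1483] [0.038 0.051 0.015] [57. 59. 55.]
0.165 55 [ 0.5772 -0.1412  0.1656] [0.025 0.031 0.015] [63. 68. 61.]
0.18 44 [ 0.566  -0.1415  0.1807] [0.027 0.031 0.014] [104. 101.  97.]
0.195 62 [ 0.5524 -0.1431  0.1965] [0.033 0.033 0.015] [112. 109. 105.]
0.21 134 [ 0.54   -0.1445  0.2087] [0.024 0.031 0.014] [139. 136. 131.]
0.225 1 [ 0.5445 -0.1494  0.2199] [0. 0. 0.] [145. 144. 139.]
```

View pics/crop1.png

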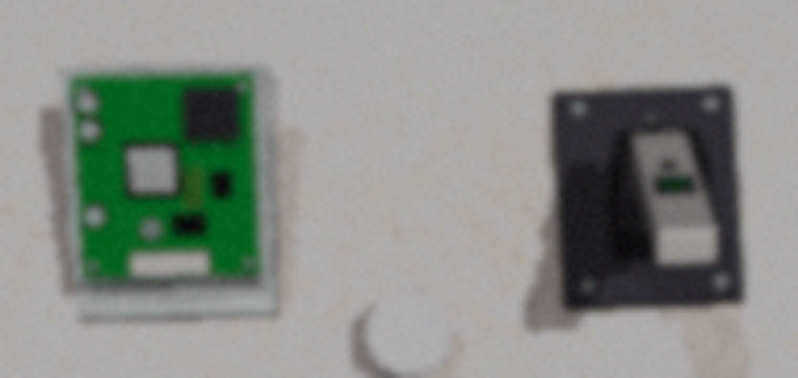

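The pen is the white case in the dark rest at top-view pixel (377,182). The blue look-alike lies at (212,322), and I'm leaving it alone. The chip is the square metal package at (257,176), not the round can at (256,189) or the heat sink at (270,162). The crop confirms both choices. Next I'll move in for a close view.

```bash
python3 -m pendant '{"linear":[[0.35,0.42,0.43],[0.65,0.84,0.43],[0.65,0.84,0.43],[0.65,0.84,0.43],[0.65,0.84,0.43],[0.65,0.84,0.43],[0.65,0.84,0.43]],"turn":[0,-0.04,-0.04,-0.04,-0.04,-0.04,-0.04],"claw":[1,1,1,1,1,1,1]}'
python3 -m pendant '{"linear":[[0.65,0.85,0],[0.65,0.85,0],[0.65,0.85,0],[0.65,0.85,0],[0.65,0.85,0],[0.65,0.85,0],[0.65,0.85,0],[0.65,0.85,0]],"turn":[0,0,0,0,0,0,0,0],"claw":[1,1,1,1,1,1,1,1]}'
python3 - <<'E'
from h import *
s=r.get_state();print(s['t'],s['ee_pos'],s['tcp_rot'],s['contact_force'])
p,d,c=snap('wrist','w1');snap('top','t1');snap('scene','s1')
E
```

```text
t: 1.02
ee_pos: [0.3541, -0.403, 0.3618]
tcp_rot: [0.001, 0.998, 0.057, 0.001]
contact_force: [0.3, -0.5, 0.6]
finger_gap: 0.0854
grasp_force: 0.0
t: 2.02
ee_pos: [0.547, -0.151, 0.3598]
tcp_rot: [0.0, 0.999, 0.054, -0.001]
contact_force: [-0.5, -0.4, 0.2]
finger_gap: 0.0855
grasp_force: 0.0
2.025 [ 0.54699744 -0.15101299  0.35983294] [ 1.03764575e-04  9.98547625e-01  5.38735672e-02 -5.18649722e-04] [-0.53107051 -0.40176886  0.16796209]
```

View pics/w1.png

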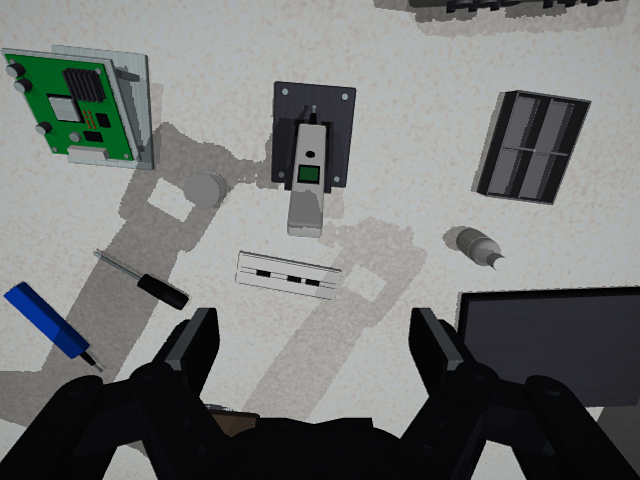

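The wrist view shows the pen case spanning columns 288–326, rows 125–237, with its end face near (305,228). The chip is at (66,108). Next I'll fit the pen face and chip from depth.

```bash
cat >> h.py <<'E'
def plane(P):
    q=np.median(P,0)
    for k in range(6):
        u,s,v=np.linalg.svd(P-q,full_matrices=False);n=v[2]*np.sign(v[2][2]);e=(P-q)@n;P=P[abs(e)<max(.0025,.008-.002*k)];q=P.mean(0)
    return q,n,P
def az(v): return np.degrees(np.arctan2(v[1],v[0]))
def pen_fit(W,m):
    """W cloud, m mask containing case upper face; returns axis, y, grip estimate"""
    q,n,P=plane(W[m&~np.isnan(W[...,0])])
    zc=np.array([0,0,1.])-n*n[2];zc/=np.linalg.norm(zc)
    a=np.cross(n,zc); A=np.stack([(P-q)@a,(P-q)@zc],1).astype(np.float32)
    # axis from mid line of edges
    b=np.arange(A[:,1].min()+.01,A[:,1].max()-.008,.004);M=[]
    for t in b:
        k=A[abs(A[:,1]-t)<.003,0]
        if len(k)>8:M.append((t,(np.percentile(k,2)+np.percentile(k,98))/2,np.ptp(np.percentile(k,[2,98]))))
    M=np.array(M);f=np.polyfit(M[:,0],M[:,1],1);zp=zc+f[0]*a;zp/=np.linalg.norm(zp)
    top=np.percentile(A[:,1],99.5);T=q+zc*top+a*np.polyval(f,top)  # end of upper face
    return dict(n=n,z=zp,lean=np.degrees(np.arccos(zp[2])),az=az(-zp),top=T,w=np.median(M[:,2]),L=np.ptp(A[:,1]),grip=T-n*.010-zp*.032,rms=((P-q)@n).std())
E
python3 - <<'E'
from h import *
p,d,c=load('w1');W=cloud(d,c)
m=np.zeros((480,640),bool);m[110:245,280:335]=1
m&=(W[...,2]>.13)&(p.min(2)>40)
for k,v in pen_fit(W,m).items():print(k,np.round(v,4))
b=m*0>0;b[75:195,268:360]=1;b&=(abs(W[...,2]-.012)<.004)
print('base',cv2.minAreaRect(W[b][:,:2].astype(np.float32)*1000))
hsv=cv2.cvtColor(p,cv2.COLOR_RGB2HSV)
g=cv2.inRange(hsv,(45,120,60),(75,255,255))>0;g[:,170:]=0
q,n,P=plane(W[g]);print('board',q.round(4),n.round(4),az(-n),np.degrees(np.arccos(n[2])))
h=(W-q)@n
ch=(abs(h-.006)<.0025);ch[:,120:]=0;ch[:85]=0;ch[135:]=0;ch[:,:40]=0
ch=cv2.morphologyEx(ch.astype(np.uint8),cv2.MORPH_OPEN,np.ones((3,3)))
N,l,s,ce=cv2.connectedComponentsWithStats(ch)
for i in range(1,N):
    P=W[l==i];print(s[i],ce[i],P.mean(0).round(4),((P-q)@n).mean())
# color: ray onto plane q+6mm
gr=((hsv[...,1]<60)&(hsv[...,2]>120)).astype(np.uint8);gr[:85]=0;gr[135:]=0;gr[:,:40]=0;gr[:,95:]=0
N,l,s,ce=cv2.connectedComponentsWithStats(gr)
for i in range(1,N):
  if s[i][4]>60:
    (u,v),_,_=rr=cv2.minAreaRect(np.argwhere(l==i)[:,::-1].astype(np.float32));K,R,t=c
    C=-R.T@t;ray=R.T@np.linalg.inv(K)@[u,v,1];print(rr,(C+ray*(((q+.006*n-C)@n)/(ray@n))).round(4))
E
```

```text
n [0.8159 0.0252 0.5776]
z [-0.5773 -0.0183  0.8163]
lean 35.281
az 1.8149
top [ 0.5466 -0.1428  0.2126]
w 0.0304
L 0.1017
grip [ 0.5569 -0.1424  0.1807]
rms 0.0007
base ((615.0065307617188, -140.4940643310547), (134.8007354736328, 110.01315307617188), 1.851061224937439)Traceback (most recent call last):
  File "<stdin>", line 10, in <module>
  File "h.py", line 16, in plane
    u,s,v=np.linalg.svd(P-q,full_matrices=False);n=v[2]*np.sign(v[2][2]);e=(P-q)@n;P=P[abs(e)<max(.0025,.008-.002*k)];q=P.mean(0)
          ~~~~~~~~~~~~~^^^^^^^^^^^^^^^^^^^^^^^^^
    u, s, vh = gufunc(a, signature=signature)
               ~~~~~~^^^^^^^^^^^^^^^^^^^^^^^^
    raise LinAlgError("SVD did not converge")
numpy.linalg.LinAlgError: SVD did not converge
```

Run:
```python
from h import *
for f,win in(('w1',(85,135,40,95)),):
    p,d,c=load(f);W=cloud(d,c);ok=~np.isnan(W[...,0])
    hsv=cv2.cvtColor(p,cv2.COLOR_RGB2HSV)
    g=(cv2.inRange(hsv,(45,120,60),(75,255,255))>0)&ok;g[:,170:]=0;g[190:]=0
    q,n,P=plane(W[g]);print('board',q.round(4),n.round(4),az(-n),np.degrees(np.arccos(n[2])),len(P))
    K,R,t=c;C=-R.T@t
    gr=((hsv[...,1]<60)&(hsv[...,2]>110)).astype(np.uint8);gr[:win[0]]=0;gr[win[1]:]=0;gr[:,:win[2]]=0;gr[:,win[3]:]=0
    N,l,s,ce=cv2.connectedComponentsWithStats(gr)
    for i in range(1,N):
      if s[i][4]>60:
        (u,v),_,_=rr=cv2.minAreaRect(np.argwhere(l==i)[:,::-1].astype(np.float32))
        ray=R.T@np.linalg.inv(K)@[u,v,1];X=W[(l==i)&ok];print(rr,(C+ray*(((q+.006*n-C)@n)/(ray@n))).round(4),np.median((X-q)@n))
```

```text
board [0.6196 0.1459 0.0722] [-0.407  -0.0053  0.9134] 0.7479050567610365 24.01607609268272 5010
((63.234588623046875, 109.10322570800781), (31.015047073364258, 19.93454360961914), 68.74949645996094) [0.6167 0.1526 0.0775] 0.005949261277331027
```

```bash
python3 -m pendant '{"linear":[[0.033,0.029,-0.1],[0.033,0.029,-0.3],[0.033,0.029,-0.45],[0.033,0.029,-0.58],[0.033,0.029,-0.658],[0.033,0.029,-0.658],[0.033,0.029,-0.658]],"turn":[-0.0244,-0.0244,-0.0244,-0.0244,-0.0244,-0.0244,-0.0244],"claw":[1,1,1,1,1,1,1]}'
```

```text
t: 3.05
ee_pos: [0.5583, -0.1414, 0.1644]
tcp_rot: [0.001, 1.0, 0.016, 0.001]
contact_force: [0.6, -0.1, 0.1]
finger_gap: 0.0854
grasp_force: 0.0
```

```bash
python3 -m pendant '{"linear":[[-0.003,-0.003,-0.005],[-0.003,-0.003,-0.005],[-0.003,-0.003,-0.005],[-0.003,-0.003,-0.005],[-0.003,-0.003,-0.005],[-0.003,-0.003,-0.005],[-0.003,-0.003,-0.005],[-0.003,-0.003,-0.005]],"turn":[0,0,0,0,0,0,0,0],"claw":[0,-0.5,-1,-1,-1,-1,-1,-1]}'
python3 - <<'E'
from h import *
s=r.get_state();print(s['t'],s['ee_pos'],s['tcp_rot'],s['contact_force'],s['finger_gap'],s['grasp_force'])
E
```

```text
t: 4.05
ee_pos: [0.557, -0.1418, 0.1622]
tcp_rot: [0.0, 1.0, 0.017, 0.0]
contact_force: [-1.9, -0.2, 6.1]
finger_gap: 0.0314
grasp_force: 59.6
4.05 [ 0.55699407 -0.14175321  0.16215865] [3.26468941e-04 9.99859015e-01 1.67845603e-02 3.49176437e-04] [-1.93594801 -0.21478801  6.10953532] 0.0314440400883499 59.58363175392151
```

```bash
python3 -m pendant '{"linear":[[-0.05,0,0.08],[-0.115,-0.0037,0.163],[-0.23,-0.0073,0.326],[-0.29,-0.009,0.408],[-0.29,-0.009,0.408],[-0.29,-0.009,0.408]],"turn":[0,0,0,0,0,0],"claw":[-1,-1,-1,-1,-1,-1]}'
python3 - <<'E'
from h import *
s=r.get_state();print(s['ee_pos'],s['contact_force'],s['finger_gap'])
p,d,c=snap('scene','s2')
a=p[225:340,280:430];cv2.imwrite('pics/crop2.png',cv2.resize(a[:,:,::-1],None,fx=5,fy=5,interpolation=cv2.INTER_CUBIC))
W=cloud(d,c)
o=np.array([.6250,-.1402,.0844]);y=np.array([-.0317,.9995,0]);z=np.array([-.5733,-.0182,.8192]);x=np.cross(y,z)
L=(W-o)@np.stack([x,y,z],1)
m=(abs(L[...,1])<.03)&(L[...,2]>-.09)&(L[...,2]<.095)&(L[...,0]>-.09)&(L[...,0]<.06)&(W[...,2]>.02)
for t in np.arange(-.08,.1,.01):
    k=m&(abs(L[...,2]-t)<.005)
    if k.sum():print(t.round(3),k.sum(),'x',L[k][:,0].min().round(3),L[k][:,0].max().round(3),'y',L[k][:,1].min().round(3),L[k][:,1].max().round(3))
E
```

```text
t: 4.8
ee_pos: [0.4694, -0.1437, 0.2817]
tcp_rot: [-0.001, 1.0, 0.017, -0.001]
contact_force: [0.1, -0.1, -0.9]
finger_gap: 0.0313
grasp_force: 59.6
[ 0.46940855 -0.14372792  0.28171343] [ 0.086261   -0.09759719 -0.94323967] 0.03132782346071731
-0.05 25 x -0.046 -0.028 y -0.028 0.023
-0.04 60 x -0.059 -0.022 y -0.029 0.024
-0.03 75 x -0.066 -0.014 y -0.03 0.027
-0.02 76 x -0.074 -0.009 y -0.029 0.028
-0.01 102 x -0.067 0.011 y -0.03 0.025
-0.0 138 x -0.059 0.011 y -0.029 0.025
0.01 118 x -0.054 0.009 y -0.029 0.026
0.02 106 x -0.049 0.01 y -0.03 0.025
0.03 99 x -0.038 0.008 y -0.029 0.026
0.04 97 x -0.035 0.008 y -0.028 0.026
0.05 71 x -0.028 0.007 y -0.029 0.028
0.06 86 x -0.016 0.01 y -0.029 0.027
0.07 55 x -0.015 -0.005 y -0.028 0.026
0.08 63 x -0.017 -0.006 y -0.027 0.026
0.09 8 x -0.015 -0.005 y -0.021 0.022
```

View pics/crop2.png

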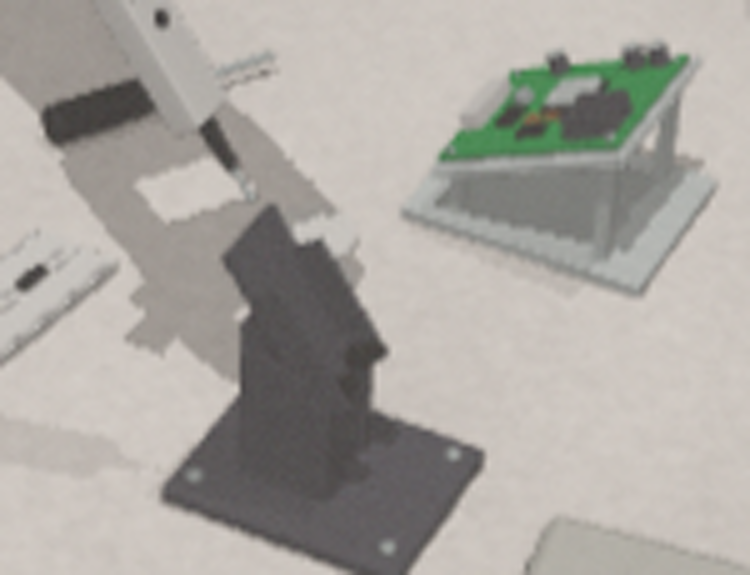

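Lifted cleanly. The crop shows the pen clear above the cradle, with the tip at about (250,190) in the crop. The tool cannot tilt and the pen leans 11° more than the chip's normal. I'll pivot it gently in the grip by leaning its nose on the free upper edge of its own rest's back plate, from behind.

```bash
python3 -m pendant '{"linear":[[-0.074,-0.002,-0.052],[-0.074,-0.002,-0.052],[-0.03,-0.002,-0.115],[0.01,0,-0.172],[0.01,0,-0.172],[0.01,0,-0.172]],"turn":[0,0,0,0,0,0],"claw":[-1,-1,-1,-1,-1,-1]}'; python3 -m pendant '{"linear":[[0.011,0,0.008],[0.022,0.001,0.016],[0.022,0.001,0.016],[0.022,0.001,0.016]],"turn":[0,0,0,0],"claw":[-1,-1,-1,-1]}'
```

```text
t: 5.6
ee_pos: [0.4731, -0.1442, 0.2325]
tcp_rot: [-0.0, 1.0, 0.017, -0.0]
contact_force: [0.8, -0.7, -0.8]
finger_gap: 0.0312
grasp_force: 59.5
t: 6.1
ee_pos: [0.4792, -0.1439, 0.2371]
tcp_rot: [-0.0, 1.0, 0.017, -0.0]
contact_force: [-0.7, -0.2, -1.2]
finger_gap: 0.0312
grasp_force: 59.8
```

Just short of contact. Now I'll push on in small steps while watching the force.

```bash
python3 -m pendant '{"linear":[[0.011,0,0.008],[0.016,0,0.012],[0.022,0.001,0.016],[0.022,0.001,0.016]],"turn":[0,0,0,0],"claw":[-1,-1,-1,-1]}'
```

```text
t: 6.6
ee_pos: [0.4856, -0.1437, 0.2415]
tcp_rot: [-0.0, 1.0, 0.017, -0.001]
contact_force: [-3.8, -1.1, -3.0]
finger_gap: 0.0315
grasp_force: 59.8
```

```bash
python3 -m pendant '{"linear":[[0.008,0,0.006],[0.014,0,0.010],[0.014,0,0.010]],"turn":[0,0,0],"claw":[-1,-1,-1]}'
```

```text
t: 6.98
ee_pos: [0.4903, -0.1434, 0.2449]
tcp_rot: [-0.0, 1.0, 0.017, 0.0]
contact_force: [-2.1, 0.8, -4.2]
finger_gap: 0.031
grasp_force: 59.9
```

```bash
python3 -m pendant '{"linear":[[0.008,0,0.006],[0.016,0,0.012],[0.024,0.001,0.017],[0.03,0.001,0.020],[0.03,0.001,0.02]],"turn":[0,0,0,0,0],"claw":[-1,-1,-1,-1,-1]}'
cat >> h.py <<'E'
def pen_now(tag):
    s=r.get_state();p,d,c=snap('wrist',tag);W=cloud(d,c);g=s['ee_pos']+[0,0,.0187]
    # case region: white-ish pixels near the grasp point
    L=W-g
    m=(np.abs(L[...,1])<.03)&(np.abs(L[...,0])<.13)&(L[...,2]<.06)&(L[...,2]>-.11)&(p.min(2)>60)
    m=cv2.erode(m.astype(np.uint8),np.ones((2,2)))>0
    return s,m,W,p
E
python3 - <<'E'
from h import *
s,m,W,p=pen_now('w3');print(s['ee_pos'],s['contact_force'],m.sum())
for k,v in pen_fit(W,m).items():print(k,np.round(v,4))
q=p.copy();q[m]=q[m]//2+[120,0,0];cv2.imwrite('pics/w3m.png',q[:,:,::-1].astype(np.uint8))
E
```

```text
t: 7.6
ee_pos: [0.4993, -0.1433, 0.2511]
tcp_rot: [0.0, 1.0, 0.017, 0.0]
contact_force: [-2.9, 0.3, -3.2]
finger_gap: 0.0312
grasp_force: 60.2
[ 0.49933419 -0.14331836  0.25108838] [-2.8955119   0.32117969 -3.22664037] 14758
n [0.8974 0.0282 0.4404]
z [-0.4401 -0.0158  0.8978]
lean 26.1286
az 2.0552
top [ 0.4933 -0.1436  0.3026]
w 0.0293
L 0.1477
grip [ 0.4984 -0.1434  0.2695]
rms 0.0006
```

View pics/w3m.png

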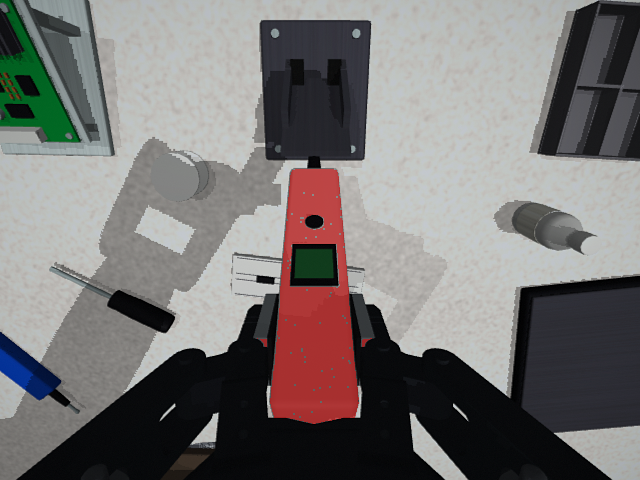

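The mask covers the pen case (about 270–358, 168–420) and the fit works: lean is now 26.1° after a push of about 4 N. Another 5 mm of push is needed, then I'll back off.

```bash
python3 -m pendant '{"linear":[[0.009,0,0.004],[0.018,0,0.008],[0.018,0,0.008],[-0.02,0,0],[-0.05,0,0],[-0.05,0,0.17],[-0.05,0,0.32],[-0.05,0,0.32],[-0.05,0,0.32]],"turn":[0,0,0,0,0,0,0,0,0],"claw":[-1,-1,-1,-1,-1,-1,-1,-1,-1]}'
python3 - <<'E'
from h import *
s,m,W,p=pen_now('w4');print(s['t'],s['ee_pos'],s['tcp_rot'],s['contact_force'],m.sum())
f=pen_fit(W,m)
for k,v in f.items():print(k,np.round(v,4))
tip=f['grip']-f['z']*.168;print('tip',tip,tip-s['ee_pos'])
E
```

```text
t: 8.78
ee_pos: [0.4839, -0.1433, 0.3467]
tcp_rot: [0.0, 1.0, 0.017, 0.001]
contact_force: [0.1, 0.0, -0.3]
finger_gap: 0.031
grasp_force: 60.7
8.775 [ 0.48390846 -0.14325462  0.34668729] [1.03128384e-04 9.99861502e-01 1.66317843e-02 5.92125554e-04] [ 0.12641698  0.04832278 -0.29050815] 14366
n [0.9128 0.0259 0.4076]
z [-0.4074 -0.0139  0.9132]
lean 24.054
az 1.9535
top [ 0.4788 -0.1435  0.3985]
w 0.0294
L 0.1475
grip [ 0.4827 -0.1433  0.3652]
rms 0.0006
tip [ 0.55116604 -0.14099688  0.21175588] [ 0.06725758  0.00225774 -0.13493141]
```

```bash
python3 -m pendant '{"linear":[[0.03,0.15,0],[0.06,0.35,0],[0.1,0.55,0],[0.13,0.75,0],[0.157,0.98,-0.05],[0.157,0.98,-0.15],[0.157,0.98,-0.3],[0.157,0.98,-0.3],[0.157,0.98,-0.3]],"turn":[-0.007,-0.007,-0.007,-0.007,-0.007,-0.007,-0.007,-0.007,-0.007],"claw":[-1,-1,-1,-1,-1,-1,-1,-1,-1]}'
cat > chip.py <<'E'
import sys
from h import *
s,m,W,p=pen_now(sys.argv[1]);c=load(sys.argv[1])[2];K,R,t=c;C=-R.T@t
print(s['t'],s['ee_pos'],s['tcp_rot'],s['contact_force'])
ok=~np.isnan(W[...,0]);hsv=cv2.cvtColor(p,cv2.COLOR_RGB2HSV)
near=(abs(W[...,0]-.61)<.09)&(abs(W[...,1]-.15)<.09)&ok&(W[...,2]<.12)
g=(cv2.inRange(hsv,(45,120,60),(75,255,255))>0)&near
q,n,P=plane(W[g]);print('board',n.round(4),az(-n),np.degrees(np.arccos(n[2])),len(P))
h=(W-q)@n
a=((hsv[...,1]<60)&(hsv[...,2]>100)&near&(h>.003)&(h<.009)).astype(np.uint8);a=cv2.morphologyEx(a,cv2.MORPH_OPEN,np.ones((5,5)))
N,l,st,ce=cv2.connectedComponentsWithStats(a)
for i in range(1,N):
    if st[i][4]<150: continue
    rr=cv2.minAreaRect(np.argwhere(l==i)[:,::-1].astype(np.float32));hh=np.median(h[l==i])
    u,v=rr[0];ray=R.T@np.linalg.inv(K)@[u,v,1];X=C+ray*(((q+hh*n-C)@n)/(ray@n))
    B=cv2.minAreaRect((W[l==i]@np.stack([[0,1,0],np.cross(n,[0,1,0])],1)*1000).astype(np.float32))
    print(st[i],np.round(rr[0],1),'h',hh.round(4),'X',X.round(4),'size mm',np.round(B[1],1))
for mm in (m&(W[...,2]>.1)&(abs(W[...,1]-s['ee_pos'][1])<.022),):
    f=pen_fit(W,mm);T=f['grip']-f['z']*.168
    print('lean',f['lean'],'az',f['az'],'grip',f['grip'].round(4),'tip',T.round(4),'px',proj(T,c).round(1),'angle to normal',np.degrees(np.arccos(f['z']@n)))
E
python3 chip.py w5
```

```text
t: 9.95
ee_pos: [0.5316, 0.1505, 0.2575]
tcp_rot: [-0.0, 1.0, 0.006, 0.0]
contact_force: [0.2, -0.6, -1.0]
finger_gap: 0.031
grasp_force: 60.7
9.95 [0.53155815 0.15053214 0.2574872 ] [-8.21357880e-05  9.99984613e-01  5.54054387e-03  2.64928891e-04] [ 0.22378701 -0.58665114 -1.01856053]
board [-0.4067 -0.0061  0.9135] 0.8546385115673542 23.99956592943093 8834
[298 111  29  28 764] [312.  124.5] h 0.006 X [0.6171 0.1532 0.0776] size mm [25.1 25.7]
lean 24.02454211122309 az 0.7606552263761995 grip [0.5304 0.1505 0.276 ] tip [0.5988 0.1514 0.1225] px [[313.7 149. ]] angle to normal 0.04567769047307451
```

View pics/w5.png

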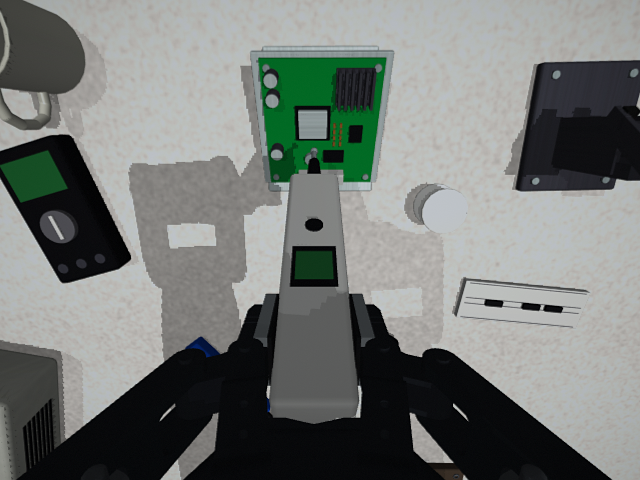

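The chip (312,124) measures 25×26 mm and 6 mm proud. The tip is at (313,149), and the pen's axis is within 0.1° of the chip normal. Next I'll approach along the normal to a gap of about 5 mm.

```bash
python3 -m pendant '{"linear":[[0.02,0.006,-0.05],[0.04,0.006,-0.1],[0.054,0.006,-0.134],[0.054,0.006,-0.134],[0.054,0.006,-0.134],[0.054,0.006,-0.134]],"turn":[0,0,0,0,0,0],"claw":[-1,-1,-1,-1,-1,-1]}'; python3 chip.py w6
```

```text
t: 10.75
ee_pos: [0.5477, 0.1526, 0.2173]
tcp_rot: [-0.0, 1.0, 0.006, 0.001]
contact_force: [-0.6, 0.3, -1.4]
finger_gap: 0.0313
grasp_force: 60.7
10.75 [0.54769732 0.15256934 0.21731082] [-5.23012229e-05  9.99983142e-01  5.77759114e-03  5.76422458e-04] [-0.60285419  0.27678183 -1.3576567 ]
board [-0.4069 -0.006   0.9135] 0.8472792817749887 24.011291775093543 9862
[299 131  32  30 756] [314.5 145.5] h 0.0059 X [0.6174 0.1529 0.0777] size mm [25.7 25.2]
lean 24.064856439581046 az 0.5436436373153648 grip [0.5465 0.1526 0.2358] tip [0.615  0.1532 0.0824] px [[314. 149.]] angle to normal 0.13478452424365858
```

```bash
python3 -m pendant '{"linear":[[0.004,0,-0.009],[0.007,0,-0.016],[0.010,0,-0.023],[0.010,0,-0.023],[0.010,0,-0.023]],"turn":[0,0,0,0,0],"claw":[-1,-1,-1,-1,-1]}'; python3 -c "
from h import *
f=[]
for i in range(3):
    s=r.get_state();f.append(s['contact_force']);r.snapshot('top')
print(np.mean(f,0),s['ee_pos'])"
```

```text
t: 11.42
ee_pos: [0.5505, 0.1525, 0.2101]
tcp_rot: [-0.0, 1.0, 0.006, 0.0]
contact_force: [-1.6, -0.1, 1.0]
finger_gap: 0.0314
grasp_force: 60.8
[-1.35286591 -0.23635917  1.30167703] [0.55046227 0.1525192  0.20998154]
```

```bash
python3 -m pendant '{"linear":[[0.002,0,-0.005],[0.0045,0,-0.010],[0.0045,0,-0.010],[0.0045,0,-0.010]],"turn":[0,0,0,0],"claw":[-1,-1,-1,-1]}'; python3 -c "
from h import *
f=[]
for i in range(5):
    s=r.get_state();f.append(s['contact_force']);r.snapshot('top')
print(np.mean(f,0),s['ee_pos'])"; python3 chip.py w7
```

```text
t: 12.08
ee_pos: [0.5518, 0.1525, 0.2071]
tcp_rot: [-0.0, 1.0, 0.006, 0.0]
contact_force: [-2.2, -0.4, 4.7]
finger_gap: 0.0313
grasp_force: 61.1
[-2.51137351 -0.19145421  4.20344312] [0.55183121 0.15252722 0.20690546]
12.325 [0.5518321  0.15255467 0.20686437] [-4.55356793e-05  9.99983394e-01  5.76144880e-03  1.22019271e-04] [-1.75738805 -0.26310794  4.5839661 ]
board [-0.4066 -0.0061  0.9136] 0.8647351329087339 23.9952394800023 10142
[298 137  33  31 740] [314. 152.] h 0.0059 X [0.6171 0.1532 0.0775] size mm [25.  26.6]
lean 23.990426090298225 az 0.5715865479675616 grip [0.5506 0.1525 0.2253] tip [0.619  0.1532 0.0719] px [[314. 149.]] angle to normal 0.11929780537744807
```

Normal force is about 5.9 N, so the tip is about 6 mm in, centred to under 1 mm. I'll hold here.

```bash
python3 -m pendant '{"linear":[[0,0,0],[0,0,0],[0,0,0],[0,0,0],[0,0,0],[0,0,0],[0,0,0],[0,0,0],[0,0,0],[0,0,0],[0,0,0],[0,0,0],[0,0,0],[0,0,0],[0,0,0],[0,0,0],[0,0,0],[0,0,0],[0,0,0],[0,0,0]],"turn":[0,0,0,0,0,0,0,0,0,0,0,0,0,0,0,0,0,0,0,0],"claw":[-1,-1,-1,-1,-1,-1,-1,-1,-1,-1,-1,-1,-1,-1,-1,-1,-1,-1,-1,-1]}'
```

```text
t: 14.88
ee_pos: [0.5518, 0.1525, 0.2068]
tcp_rot: [-0.0, 1.0, 0.006, 0.0]
contact_force: [-2.7, 0.6, 5.4]
finger_gap: 0.0312
grasp_force: 61.2
```

Held for 2.5 s. Next I'll retract along the normal and carry the pen back above the rest.

```bash
python3 -m pendant '{"linear":[[-0.008,0,0.018],[-0.025,0,0.056],[-0.081,0,0.183],[-0.07,-0.1,0.3],[-0.05,-0.28,0.41],[0,-0.47,0.41],[0.02,-0.66,0.41],[0.06,-0.85,0.41],[0.11,-0.978,0.3],[0.11,-0.978,0.2],[0.11,-0.978,0.153],[0.11,-0.978,0.153],[0.11,-0.978,0.153]],"turn":[0,0,0,0,0.007,0.007,0.007,0.007,0.007,0.007,0.007,0.007,0.007],"claw":[-1,-1,-1,-1,-1,-1,-1,-1,-1,-1,-1,-1,-1]}'; python3 -c "
from h import *
s,m,W,p=pen_now('w8');f=pen_fit(W,m&(W[...,2]>.13));T=f['grip']-f['z']*.168
print(s['ee_pos'],f['lean'],f['az'],f['grip'],T)
A=np.array([.5524,-.1419,.2298]);print('to A',((A-s['ee_pos'])/.3).round(4))"
```

```text
t: 16.5
ee_pos: [0.5854, -0.1405, 0.2544]
tcp_rot: [0.001, 1.0, 0.017, 0.001]
contact_force: [0.6, 0.1, 0.4]
finger_gap: 0.0311
grasp_force: 60.7
[ 0.58542374 -0.14054883  0.25444196] 24.142436999611327 1.6252501547043117 [ 0.58420272 -0.14060631  0.27286547] [ 0.65288816 -0.13865746  0.11956018]
to A [-0.1101 -0.0045 -0.0821]
```

```bash
python3 -m pendant '{"linear":[[-0.05,-0.002,-0.037],[-0.08,-0.003,-0.06],[-0.11,-0.0045,-0.082],[-0.11,-0.0045,-0.082],[-0.11,-0.0045,-0.082]],"turn":[0,0,0,0,0],"claw":[-1,-1,-1,-1,-1]}'; python3 -m pendant '{"linear":[[-0.014,0,-0.01],[-0.027,-0.001,-0.019],[-0.041,-0.001,-0.029],[-0.041,-0.001,-0.029]],"turn":[0,0,0,0],"claw":[-1,-1,-1,-1]}'
```

```text
t: 17.18
ee_pos: [0.5521, -0.1424, 0.2285]
tcp_rot: [0.0, 1.0, 0.017, 0.001]
contact_force: [0.0, -0.1, -0.9]
finger_gap: 0.0317
grasp_force: 60.7
t: 17.68
ee_pos: [0.5404, -0.1427, 0.2204]
tcp_rot: [0.0, 1.0, 0.017, 0.002]
contact_force: [2.0, -0.4, 1.4]
finger_gap: 0.0313
grasp_force: 60.9
```

```bash
python3 -m pendant '{"linear":[[-0.01,0,-0.007],[-0.02,-0.001,-0.014],[-0.03,-0.001,-0.021],[-0.041,-0.001,-0.029],[-0.041,-0.001,-0.029]],"turn":[0,0,0,0,0],"claw":[-1,-1,-1,-1,-1]}'; python3 -c "
from h import *
s,m,W,p=pen_now('w9');f=pen_fit(W,m&(W[...,2]>.17));T=f['grip']-f['z']*.168
print(s['ee_pos'],f['lean'],f['az'],f['grip'],f['n'])
h=np.array([.5570,-.1418,.1622]);B=np.stack([[.8188,.0257,.5736],[-.0317,.9995,0],[-.5733,-.018,.8192]]);print('cradle xyz of TCP vs home',B@(s['ee_pos']-h),B@(f['grip']-[.5569,-.1424,.1807]))"
```

```text
t: 18.3
ee_pos: [0.5268, -0.143, 0.2102]
tcp_rot: [0.0, 1.0, 0.017, -0.0]
contact_force: [3.3, 0.0, 2.5]
finger_gap: 0.0314
grasp_force: 60.8
[ 0.52676222 -0.14296923  0.21024434] 33.72457784997166 1.7958534361180407 [ 0.52689437 -0.14302069  0.22849877] [0.83139389 0.02320122 0.55519898]
cradle xyz of TCP vs home [ 0.00276949 -0.00021011  0.05671428] [0.00283281 0.0003308  0.05637015]
```

```bash
python3 -m pendant '{"linear":[[-0.004,0,-0.003],[-0.0085,0,-0.006],[-0.0085,0,-0.006],[-0.0085,0,-0.006]],"turn":[0,0,0,0],"claw":[-1,-1,-1,-1]}'
cat > q.py <<'E'
import sys
from h import *
s,m,W,p=pen_now(sys.argv[1]);f=pen_fit(W,m&(W[...,2]>.13))
print(s['ee_pos'],s['contact_force'],f['lean'],f['az'],f['grip'],f['n'])
h=np.array([.5570,-.1418,.1622]);B=np.stack([[.8188,.0257,.5736],[-.0317,.9995,0],[-.5733,-.018,.8192]]);print('cradle xyz of TCP vs home',B@(s['ee_pos']-h),B@(f['grip']-[.5569,-.1424,.1807]))
E
python3 q.py w10
```

```text
t: 18.85
ee_pos: [0.5245, -0.1429, 0.2087]
tcp_rot: [0.0, 1.0, 0.017, -0.0]
contact_force: [2.5, -2.2, 3.1]
finger_gap: 0.0313
grasp_force: 60.7
[ 0.52454233 -0.14290201  0.20871429] [ 2.53615261 -2.17624909  3.09403356] 34.96649593430772 1.6780742441386212 [ 0.52482113 -0.14291323  0.22697997] [0.8191867  0.02221809 0.57309643]
cradle xyz of TCP vs home [ 7.59377196e-05 -7.25463633e-05  5.67323287e-02] [0.00026682 0.00050392 0.05631261]
```

Lean is back to 35.0°, flush with the plate, and still 56 mm up the channel. Now I'll slide it down, then creep home.

```bash
python3 -m pendant '{"linear":[[0.021,0.001,-0.028],[0.041,0.001,-0.057],[0.061,0.002,-0.086],[0.081,0.003,-0.115],[0.101,0.003,-0.143],[0.101,0.003,-0.143],[0.101,0.003,-0.143]],"turn":[0,0,0,0,0,0,0],"claw":[-1,-1,-1,-1,-1,-1,-1]}'; python3 q.py w11
```

```text
t: 19.77
ee_pos: [0.5547, -0.1417, 0.1653]
tcp_rot: [-0.0, 1.0, 0.017, -0.0]
contact_force: [4.5, 0.8, -0.5]
finger_gap: 0.0315
grasp_force: 60.3
[ 0.55472158 -0.14170835  0.16525692] [ 4.53224357  0.82588159 -0.49636076] 35.11546297307176 1.9356489212225674 [ 0.55501514 -0.14177297  0.18356111] [0.81767409 0.02304453 0.57521998]
cradle xyz of TCP vs home [-0.00010977  0.00016383  0.0038088 ] [0.00011393 0.00068647 0.00341313]
```

```bash
python3 -m pendant '{"linear":[[0.003,0,-0.004],[0.0065,0,-0.0085],[0.0065,0,-0.0085],[0.0065,0,-0.0085]],"turn":[0,0,0,0],"claw":[-1,-1,-1,-1]}'; python3 q.py w12
```

```text
t: 20.32
ee_pos: [0.5565, -0.142, 0.1632]
tcp_rot: [-0.0, 1.0, 0.017, -0.001]
contact_force: [0.5, -0.4, 1.3]
finger_gap: 0.0313
grasp_force: 60.4
[ 0.5565004  -0.14196857  0.16321113] [ 0.540734   -0.3858547   1.25291985] 34.9665987212516 1.772230869932936 [ 0.55678631 -0.14203279  0.18150501] [0.81915281 0.02340252 0.57309772]
cradle xyz of TCP vs home [ 0.00016657 -0.00015265  0.00111777] [0.0003781  0.00037063 0.00071803]
```

```bash
python3 -m pendant '{"linear":[[0.0012,0,-0.0025],[0.002,0,-0.0035],[0.002,0,-0.0035]],"turn":[0,0,0],"claw":[-1,-1,-1]}'; python3 q.py w13
```

```text
t: 20.75
ee_pos: [0.5572, -0.1419, 0.1624]
tcp_rot: [-0.0, 1.0, 0.017, -0.001]
contact_force: [-0.6, 0.5, 3.5]
finger_gap: 0.0309
grasp_force: 60.5
[ 0.5571719  -0.14191745  0.16239136] [-0.5577722   0.5068722   3.50130131] 34.93349291945433 1.799132075811475 [ 0.55744871 -0.14194682  0.18068159] [0.81949457 0.02305197 0.57262314]
cradle xyz of TCP vs home [ 2.47495841e-04 -1.22842679e-04  6.03220491e-05] [ 0.00045037  0.00043556 -0.00033782]
```

Seated: the pose matches home within 0.5 mm, with light contact on the prongs. Now I'll release and lift straight away.

```bash
python3 -m pendant '{"linear":[[0,0,0],[0,0,0],[0,0,0],[0,0,0],[0,0,0],[0,0,0],[0,0,0],[0,0,0.05],[0,0,0.2],[0,0,0.4],[0,0,0.6],[0,0,0.6],[0,0,0.6]],"turn":[0,0,0,0,0,0,0,0,0,0,0,0,0],"claw":[-0.2,-0.1,0,0.3,0.7,1,1,1,1,1,1,1,1]}'
python3 - <<'E'
from h import *
s=r.get_state();print(s['t'],s['ee_pos'],s['contact_force'],s['finger_gap'])
p,d,c=snap('wrist','w14');W=cloud(d,c)
m=np.zeros((480,640),bool);g=np.array([.5569,-.1424,.1807])
m=(abs(W[...,1]+.141)<.03)&(abs(W[...,0]-.57)<.07)&(W[...,2]>.13)&(W[...,2]<.24)&(p.min(2)>60)
for k,v in pen_fit(W,m).items():print(k,np.round(v,4))
E
```

```text
t: 22.42
ee_pos: [0.5573, -0.1419, 0.343]
tcp_rot: [0.0, 1.0, 0.017, 0.0]
contact_force: [1.0, 0.8, -1.0]
finger_gap: 0.0852
grasp_force: 0.0
22.425 [ 0.55734875 -0.14187803  0.34297942] [ 1.04124461  0.84969236 -0.97873464] 0.08519367065510398
n [0.8164 0.0246 0.5769]
z [-0.5767 -0.0177  0.8168]
lean 35.2353
az 1.7594
top [ 0.5465 -0.142   0.2127]
w 0.0304
L 0.1025
grip [ 0.5568 -0.1417  0.1808]
rms 0.0007
```

View pics/w14.png

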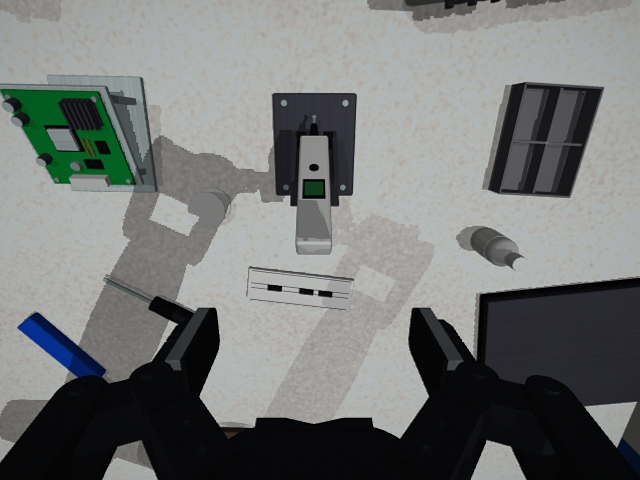

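The pen is back in its rest (case at 297–331, 135–252), within 1 mm and 0.1° of where it started. Everything else looks undisturbed and the gripper is clear.

```bash
python3 -c "
from cell import r
print(r.sign_off())"
```

```text
the job is handed in; nothing more can be done
None
```

The job is handed in: the thermometer tip was pressed squarely on the middle of the chip at about 6 N (about half way into the spring) and held for 2.5 s. The pen is back in its rest within about 1 mm of where it started, nothing else looked disturbed, and it took about 22 s; to get it square I turned it 11° in the grip against its own rest, then turned it back.

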